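Pull out the indexing station and click its knob to the third stop

TASK

Pull the drawer of the indexing station fully out by its handle. Then grip the black bar knob in the drawer and turn it clockwise (seen from above) one click at a time, letting it rest for half a second in each stop, to the third stop from where it stands now, never going past it. Finish still gripping the knob in the third stop with the drawer out (do not let go), and leave the tin, block, screwdriver and marker where they are.

Things in the scene. Friction and masses are not known exactly. Their poses are not given: they have to be found in the camera images.
- station: Indexing station: low grey steel housing 130 deep x 160 wide x 86 high, open at the front, fixed on the table at a varying place, yaw within 0.2. Origin under its centre, x points to its back, z up; front face at x = -65 mm. The shut drawer's front, a grey strip with its top at 43 mm, is level with that face. While shut, the knob is under the roof; fully out, its axis is 59 mm before the face.
- drawer_pull (a point): Middle of the drawer handle: round steel bar 10 mm thick, 72 mm long, level, along the drawer front, 65 mm above the table, axis 45 mm before the front (open the gripper part way, about 40 mm, to fit a finger behind it). Site y runs along the bar, z up, x points into the housing: pull along -x.
- drawer (a joint): How far the drawer is pulled out: 0 = shut, 0.095 m = fully out, at its stop. It starts between 0 and 0.02. It slides with about 3 N of friction and stays where it is left.
- knob_grip (a point): On the knob's vertical axis, 60 mm above the table, 36 mm behind the drawer front, turning with the knob: a black bar 46 long x 14 wide, from 43 to 73 mm above the table, over a steel disc of 60 mm diameter (pins on it end at 33 mm). Site x runs along the bar, y across its 14 mm, z up. At home the bar is 30 degrees anticlockwise of the drawer's line, at the third stop 30 clockwise.
- index_knob (a joint): Angle of the knob, positive clockwise from above, rad. 0 = home stop, where it starts. A spring ball clicks between the disc's pins every 20 degrees: stops at 0, 0.349, 0.698, 1.047 (third), 1.396, 1.745. Leaving a stop takes 0.15 to 0.25 N m; past half-way the knob is drawn into the next stop.
- screw_tin: Round white tin, 64 mm diameter x 25 mm, loose on the housing's roof; origin at the centre of its underside. Not to be moved.
- gauge_block: Ground steel block 25 x 40 x 35 mm, loose on the table to the right of the housing; origin at the centre of its underside. Not to be moved.
- driver_cross: Screwdriver 167 mm long, 18 mm thick, loose on the table to the left of the housing; origin under its middle. Not to be moved.
- marker_black: Marker pen 135 mm long, 16 mm thick, loose on the table to the right, before the housing; origin under its middle. Not to be moved.
Not all that is in view belongs to the job. Of the things that look like the station, the larger one is meant.

How it is judged:
By the outcome, as a careful person would: the job done as asked, in the order asked, and still so for the second after the job is handed in, while the arm keeps its last pose, push and grip.
It also fails if it takes over 46 s, if anything falls off the work surface, if the arm or the gripper's body presses on something with over 40 N, if the wrist force passes 120 N, or if a joint passes its speed limit or range.

ROBOT

A 6-joint arm with a two-finger parallel gripper is mounted at the origin on a cart in front of the work surface, level with it; the furniture and walls round the work are solid. World frame = base frame: x ahead of the robot, y to its left, z up, the work surface at z = 0. Lengths are in m, angles in rad, forces in N, time in s.
With the tool pointing down it reaches from about 0.425 to 1.125 m from the base axis. Payload 14.9 kg.
Tool frame: the origin (TCP) lies midway between the tips of the shut fingers; the grasp point (between the pads) lies 19 mm behind it (ctrl.tcp_to_grasp is the distance from the TCP to the grasp point, in m); y points along the fingers, z is the direction in which the jaws open and shut, and the axes are right-handed (so a half turn about y gives the same grasp; the last joint's range is limited). The gripper opens to 91 mm and grips with 3 to 60 N. Pads are 32 mm wide; open, the fingers measure 118 mm over their backs; the gripper's body (76 mm by 178 mm) begins 60 mm behind the grasp point.
Start: joints at [-1.139, 0.379, 1.734, -0, 1.028, -0.033], TCP at [0.314, -0.626, 0.193] pointing down, gripper open.
Joint ranges: [-2.77, 2.77], [-0.74, 2.19], [0, 2.66], [-1.06, 4.2], [0.31, 2.87], [-3.08, 3.08]. Speed limits (rad/s): [1.89, 1.89, 2.39, 3.14, 3.14, 3.14].

INTERFACE

Orientations are given as a unit quaternion [w, x, y, z].
In Python, from station import ctrl gives the robot as it stands. The module is installed in compiled form; this text tells all that it offers.
- The arm moves only by the tool send_rows, never from a script. Its argument "series" is a list of rows, each a list of 7 numbers: the turn, a rotation vector about the tool's x, y, z in rad, then the shift along the tool's x, y, z in m, then the finger opening in m, from 0 to 0.0912. In form: [[ax, ay, az, tx, ty, tz, hand], ...]. A call has 1 to 8 rows; each row is the pose to reach, as a shift and turn from the pose commanded when the call began, along the tool's axes at that moment; what a row does not reach only later rows make up. A row lasts 1/10 s, in which the tool goes at most 50 mm and 8.59 degrees, less where a joint would pass 70% of its speed; a pose out of reach is approached as far as the arm can. A call with a gripper value outside its range is refused whole. The fingers move at their own pace and stop on an object; "grip_force" is the grip in N (left out, the last holds). Time passes only in rows, so rows that repeat a pose let the fingers close. It gives the time, the measured TCP pose, the force and the opening at its end, in the units of the state.
- ctrl.state(): the state, without advancing time (a new reading comes with each control period).
- ctrl.grab_frame(name): name is "side" or "top" or "wrist"; returns a dict with "image" (480x640x3 uint8, red, green, blue), "z_map" (480x640 float32, m along the optical axis (not along the pixel's ray), 0 where there is no reading), "K" (3x3 intrinsics, pixels), "position" and "attitude" of the camera in the world. Camera axes: x right, y down, z forward; pixel columns grow to the right and rows downward; lengths in m; the calibration is good to about 2 mm. A picture is of the moment at which its call begins.
- ctrl.sign_off(): hands the job in, once; it reports no verdict.
The state is a dict: "t": time; "joint_positions": joint angles; "dq": joint speeds; "effort": joint torques, N m; "tool_pos": TCP position; "ee_rot": TCP orientation; "force": force on the tool from outside, world axes, zero at the start; "ft_torque": the same for the moment, N m; "grip_width": opening from 0.0 (shut) to 1.0 (fully open).
Only numpy, scipy, OpenCV 4.12 (cv2) and the standard library are available. Lean on these libraries where they do the work, as an engineer would, in place of code of your own. Each camera call takes 0.05 s, during which the arm holds its last target.

## Working session

There is one attempt and no reset: what is moved stays moved. The work goes in short steps, Python scripts to look and compute and a tool call to move; the robot and the scene stay as the last step left them, time stands still between calls to the robot, and variables do not carry over. Pictures are saved under pics/ and viewed, and the job is handed in when it is done.

Besides the shell and the picture viewer there is one more tool, called in YAML: its name, and indented under it one key for each argument. send_rows: Moves the arm, as the interface text tells. Its arguments: {"type":"object","properties":{"series":{"type":"array"},"grip_force":{"type":"number"}},"required":["series"]}

```bash
mkdir -p pics
cat > h.py <<'E'
import numpy as np, cv2
from station import ctrl
from scipy.spatial.transform import Rotation as R
def rot(q): return R.from_quat([q[1],q[2],q[3],q[0]]).as_matrix()
def grab(n,save=None):
    f=ctrl.grab_frame(n); f['n']=n
    if save: cv2.imwrite('pics/'+save,cv2.cvtColor(f['image'],cv2.COLOR_RGB2BGR))
    np.savez('f_'+n+'.npz',image=f['image'],z=f['z_map'],K=f['K'],p=f['position'],q=f['attitude'])
    return f
def load(n): return np.load('f_'+n+'.npz')
def cam(f): 
    A=np.array(f['q']); return A if A.shape==(3,3) else rot(A)
def cloud(f):
    z=f['z'];K=f['K'];v,u=np.mgrid[:480,:640]
    P=np.stack([(u-K[0,2])/K[0,0]*z,(v-K[1,2])/K[1,1]*z,z],-1)
    return P@cam(f).T+f['p']
def ray(f,u,v,h):
    d=cam(f)@np.array([(u-f['K'][0,2])/f['K'][0,0],(v-f['K'][1,2])/f['K'][1,1],1]); return f['p']+d*(h-f['p'][2])/d[2]
def proj(f,X):
    c=cam(f).T@(np.array(X)-f['p']); return f['K'][:2,:2]@(c[:2]/c[2])+f['K'][:2,2]
E
python3 - <<'E'
from h import *
print(ctrl.state(),ctrl.tcp_to_grasp)
for n in('side','top','wrist'):
    f=grab(n,n+'0.png');print(n,f['position'],f['attitude'],f['K'])
E
```

```text
{'t': 0.0, 'joint_positions': array([-1.13932447e+00,  3.79381768e-01,  1.73477631e+00, -5.86654003e-06,
        1.02846450e+00, -3.32634201e-02]), 'dq': array([-0.0009992 ,  0.00116454,  0.00010695, -0.0006109 ,  0.0005404 ,
        0.00141835]), 'effort': array([ 1.89406455e-03, -7.63715315e+01, -4.34365761e+01,  6.51386054e-02,
        4.24541580e-02, -7.79504785e-05]), 'tool_pos': array([ 0.31357744, -0.62538202,  0.1921092 ]), 'ee_rot': array([ 0.16276134, -0.16290887,  0.68845876, -0.68774558]), 'force': array([-0.13939199,  0.54716877,  0.05972618]), 'ft_torque': array([ 0.02725189, -0.02309974, -0.01783401]), 'grip_width': 0.999775349526292} 0.0188
side [0.29085805 0.90242427 0.57696694] [ 0.10237676 -0.14375998  0.84295206 -0.50821639] [[615.46404145   0.         316.55351669]
 [  0.         615.46404145 232.62802301]
 [  0.           0.           1.        ]]
top [0.47658533 0.04597083 0.90871877] [ 0.0774606  -0.69496961  0.71220688 -0.06146906] [[581.70905378   0.         316.69456048]
 [  0.         581.70905378 238.02775676]
 [  0.           0.           1.        ]]
wrist [ 0.39031906 -0.58891865  0.38460722] [ 0.12746507  0.84148899 -0.51910211 -0.07862526] [[359.26016717   0.         312.10969657]
 [  0.         359.26016717 240.93922   ]
 [  0.           0.           1.        ]]
```

View pics/top0.png

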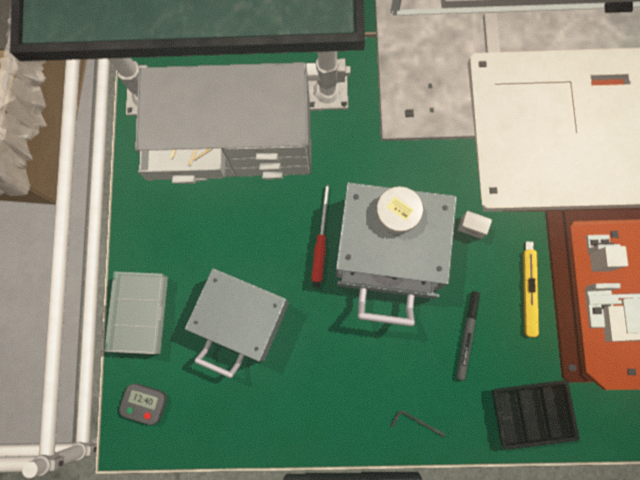

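View pics/side0.png

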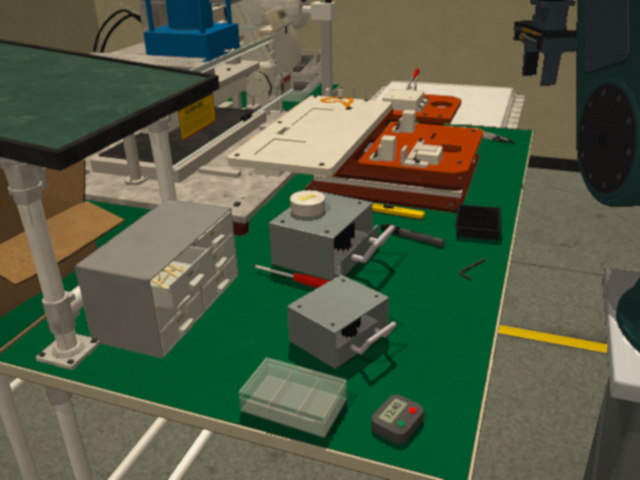

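View pics/wrist0.png

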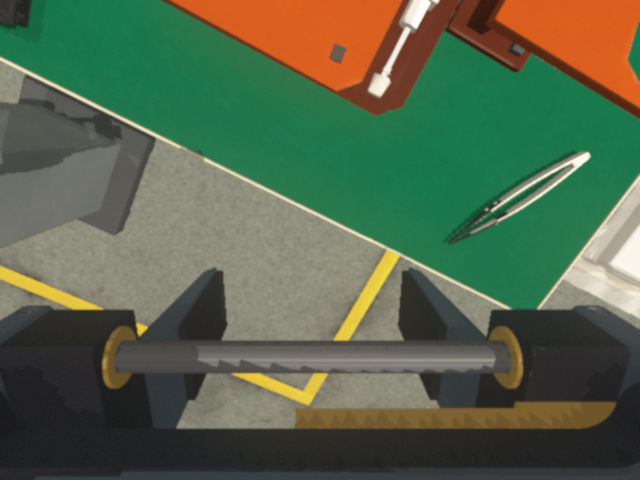

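The top view shows two stations. One has its roof at about (398,233) with the white tin on it, the red screwdriver to its left, and the block and marker to its right. The other is a bare one with its roof at (236,315). The first looks larger and has the described neighbours. I'll confirm by measuring.

Run:
```python
from h import *
f=load('top');P=cloud(f);im=f['image']
for name,(x0,y0,x1,y1) in dict(big=(325,170,470,340),small=(175,260,295,385)).items():
    S=P[y0:y1,x0:x1]; z=S[...,2]
    print(name,'zhist',np.histogram(z,bins=np.arange(0,.13,.01)))
    m=((z>(.076 if name=='big' else .055))&(z<(.094 if name=='big' else .08))).astype(np.uint8)
    n,l,st,c=cv2.connectedComponentsWithStats(m); k=1+np.argmax(st[1:,4])
    Q=S[l==k]; print('roof z',np.median(Q[:,2]),len(Q))
    rr=cv2.minAreaRect(Q[:,:2].astype(np.float32));print(rr);print(cv2.boxPoints(rr))
# handle: points in front of big, z .05-.08
S=P[285:335,345:430];z=S[...,2];m=(z>.05)&(z<.08)
Q=S[m];print(len(Q),Q.min(0),Q.max(0))
q=Q[Q[:,0]<Q[:,0].min()+.03];
rr=cv2.minAreaRect(q[:,:2].astype(np.float32));print(rr, np.percentile(q[:,2],95))
cv2.imwrite('pics/crop0.png',cv2.cvtColor(cv2.resize(im[170:390,170:500],None,fx=2.4,fy=2.4,interpolation=2),4))
```

```text
big zhist (array([3677,  930,  355,  456,  331,   58,  358,   73, 8129,   72,  702,
        919]), array([0.  , 0.01, 0.02, 0.03, 0.04, 0.05, 0.06, 0.07, 0.08, 0.09, 0.1 ,
       0.11, 0.12]))
roof z 0.08535342536320512 8170
((0.6463955640792847, -0.05243420600891113), (0.16037118434906006, 0.13094545900821686), 80.99406433105469)
[[ 0.5691779  -0.12138239]
 [ 0.69850916 -0.14188018]
 [ 0.7236132   0.01651398]
 [ 0.594282    0.03701177]]
small zhist (array([3223,   39,  173,   98,  157,  259, 5346,    0,    0,    0,    0,
          0]), array([0.  , 0.01, 0.02, 0.03, 0.04, 0.05, 0.06, 0.07, 0.08, 0.09, 0.1 ,
       0.11, 0.12]))
roof z 0.06322498266179344 5447
((0.5362280607223511, 0.18435409665107727), (0.11919379979372025, 0.09628558903932571), 65.87596130371094)
[[0.46793187 0.14963883]
 [0.5558082  0.11028561]
 [0.60452425 0.21906936]
 [0.51664793 0.25842258]]
462 [ 0.51309913 -0.07409023  0.05027228] [0.54301052 0.00773246 0.07283809]
((0.5282014012336731, -0.0332210548222065), (0.08126215636730194, 0.019383221864700317), 81.13330078125) 0.07106989281971582
```

View pics/crop0.png

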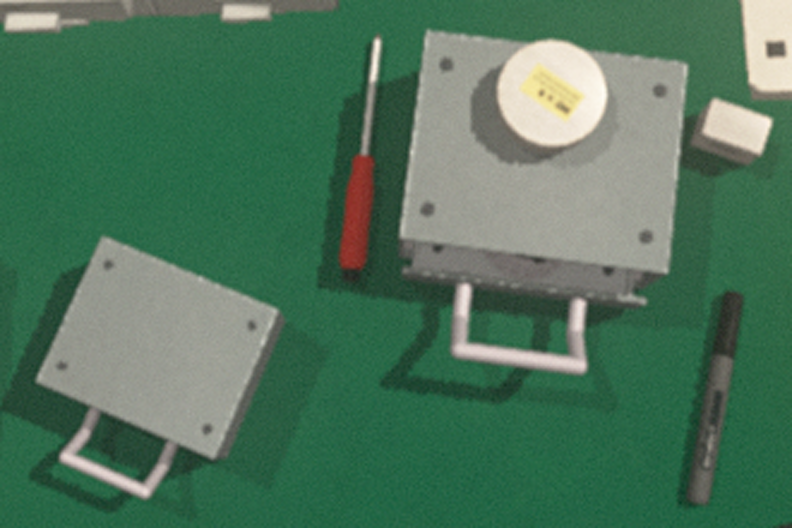

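The station meant is the big one: its roof measures 160 x 131 mm at z = 85, against 119 x 96 at z = 63 for the other. The crop shows its handle bar at roughly full-image (361–413, 315–322). Next I'll measure the handle in the station's frame and plan the approach.

```bash
cat >> h.py <<'E'
def goal(pos,zdir,s=None,verbose=True):
    """tool down (y=-Z), tool z along zdir (either sign, nearest turn); pos = TCP. prints row deltas"""
    s=s or ctrl.state(); T=rot(s['ee_rot']); p=s['tool_pos']
    best=None
    for sg in(1,-1):
        z=np.array([zdir[0]*sg,zdir[1]*sg,0]);z/=np.linalg.norm(z);y=np.array([0,0,-1.]);x=np.cross(y,z)
        G=np.stack([x,y,z],1); rv=R.from_matrix(T.T@G).as_rotvec(); 
        print('sign',sg,'rv',np.round(rv,4),'shift',np.round(T.T@(np.array(pos)-p),4))
    print('j6',s['joint_positions'][5],'tcp',p)
E
python3 - <<'E'
from h import *
f=load('top');P=cloud(f)
C=np.array([.6464,-.0524]);a=np.arctan2(-.0205,.1293);X=np.array([np.cos(a),np.sin(a)]);Y=np.array([-X[1],X[0]])
print('yaw',a)
S=P[280:335,345:430].reshape(-1,3);d=S[:,:2]-C;sx=d@X;sy=d@Y
m=(S[:,2]>.062)&(S[:,2]<.08)&(sx<-.07)
print('handle sx',np.percentile(sx[m],[0,5,25,50,75,95,100]).round(4),'sy',np.percentile(sy[m],[0,5,50,95,100]).round(4))
for lo in np.arange(-.05,.05,.01):
    k=m&(sy>=lo)&(sy<lo+.01)
    if k.any(): print(round(lo,3),k.sum(),sx[k].min().round(4),sx[k].max().round(4),S[k,2].max().round(4))
# intensity-based: white pixels rays on z=.065
im=f['image'].astype(int);M=np.zeros((480,640),np.uint8);M[296:335,345:430]=(im[296:335,345:430].min(2)>120)
v,u=np.nonzero(M);q=np.array([ray(f,a_,b_,.068)[:2] for a_,b_ in zip(u,v)])-C
bx=q@X;by=q@Y;k=bx<bx.min()+.014;print('white bar sx',bx.min(),np.median(bx[k]),'sy',by[k].min(),by[k].max(),len(k))
# drawer front strip z~.043
S=P[255:310,335:445].reshape(-1,3);d=S[:,:2]-C;sx=d@X;sy=d@Y
k=(S[:,2]>.03)&(S[:,2]<.05)&(sx<-.06);print('front sx',np.percentile(sx[k],[0,5,50,95]),sy[k].min(),sy[k].max())
# obstacles along path
A=P.reshape(-1,3);k=(A[:,1]>-.75)&(A[:,1]<.1)&(A[:,0]>.2)&(A[:,0]<.6)&(A[:,2]<.5);print('max z',A[k,2].max())
hb=C+X*(-.12)
print('T',rot(ctrl.state()['ee_rot']).round(3))
goal([hb[0],hb[1],.15],X)
E
```

```text
yaw -0.15723725137034553
handle sx [-0.1295 -0.129  -0.1271 -0.1246 -0.122  -0.1198 -0.1155] sy [-0.0397 -0.0357 -0.      0.0371  0.0411]
-0.04 53 -0.1293 -0.1176 0.072
-0.03 51 -0.1293 -0.1194 0.0718
-0.02 47 -0.1294 -0.1196 0.0717
-0.01 52 -0.1293 -0.1197 0.0715
0.0 48 -0.1295 -0.1198 0.0716
0.01 49 -0.1292 -0.1198 0.0713
0.02 48 -0.1292 -0.1198 0.0713
0.03 55 -0.1291 -0.1155 0.0728
0.04 3 -0.1251 -0.1207 0.0689
white bar sx -0.12810044570526985 -0.12287063724906523 sy -0.04045363763101418 0.04015143078001726 607
front sx [-0.11238251 -0.1037708  -0.07925532 -0.06540428] -0.07832808087467971 0.07920485814505909
max z 0.14445457181193666
T [[-0.894 -0.     0.448]
 [-0.448  0.001 -0.894]
 [-0.    -1.    -0.001]]
sign 1 rv [ 7.000e-04 -9.487e-01 -4.000e-04] shift [-0.4568  0.0426 -0.433 ]
sign -1 rv [5.0000e-04 2.1929e+00 9.0000e-04] shift [-0.4568  0.0426 -0.433 ]
j6 -0.03330371428568112 tcp [ 0.31366885 -0.62544168  0.19224071]
```

send_rows:
  series:
    - [0,-0.949,0,-0.453,0,-0.4355,0.04]
    - [0,-0.949,0,-0.453,0,-0.4355,0.04]
    - [0,-0.949,0,-0.453,0,-0.4355,0.04]
    - [0,-0.949,0,-0.453,0,-0.4355,0.04]
    - [0,-0.949,0,-0.453,0,-0.4355,0.04]
    - [0,-0.949,0,-0.453,0,-0.4355,0.04]
    - [0,-0.949,0,-0.453,0,-0.4355,0.04]
    - [0,-0.949,0,-0.453,0,-0.4355,0.04]

```text
t: 0.95
tool_pos: [0.4475, -0.2468, 0.1928]
ee_rot: [-0.46, 0.46, -0.537, 0.537]
force: [0.6, -1.0, -0.2]
grip_width: 0.443
```

Run:
```python
from h import *
goal([.5234,-.0329,.12],[.9877,-.1566])
print(rot(ctrl.state()['ee_rot']).round(3),ctrl.state()['grip_width'])
```

```text
sign 1 rv [-0.0002  0.002   0.0001] shift [-0.223   0.0728  0.0419]
sign -1 rv [ 1.0000e-04 -3.1396e+00  3.0000e-04] shift [-0.223   0.0728  0.0419]
j6 -0.3943422927521833 tcp [ 0.44745986 -0.24676443  0.19278539]
[[-0.155  0.     0.988]
 [-0.988 -0.    -0.155]
 [ 0.    -1.     0.   ]] 0.443095613883968
```

send_rows:
  series:
    - [0,0.002,0,-0.05,0,0.0,0.04]
    - [0,0.002,0,-0.1,0,0.02,0.04]
    - [0,0.002,0,-0.15,0.02,0.03,0.04]
    - [0,0.002,0,-0.195,0.04,0.038,0.04]
    - [0,0.002,0,-0.21,0.06,0.042,0.04]
    - [0,0.002,0,-0.21,0.073,0.042,0.04]
    - [0,0.002,0,-0.21,0.073,0.042,0.04]

```text
t: 1.65
tool_pos: [0.5203, -0.0475, 0.118]
ee_rot: [0.458, -0.46, 0.539, -0.537]
force: [0.6, -0.5, 0.3]
grip_width: 0.44
```

Run:
```python
from h import *
goal([.5234,-.0329,.048],[.9877,-.1566])
grab('wrist','w1.png');grab('top','t1.png')
print(ctrl.state()['dq'],ctrl.state()['grip_width'])
```

```text
sign 1 rv [ 0.0032 -0.0006  0.0002] shift [-0.0149  0.07    0.001 ]
sign -1 rv [-2.000e-04  3.141e+00  5.100e-03] shift [-0.0149  0.07    0.001 ]
j6 0.02235185325131058 tcp [ 0.52030794 -0.0474556   0.11802306]
[-0.00846864 -0.01569271 -0.00857656  0.00029175  0.00082263  0.00343582] 0.43658367548885796
```

View pics/w1.png

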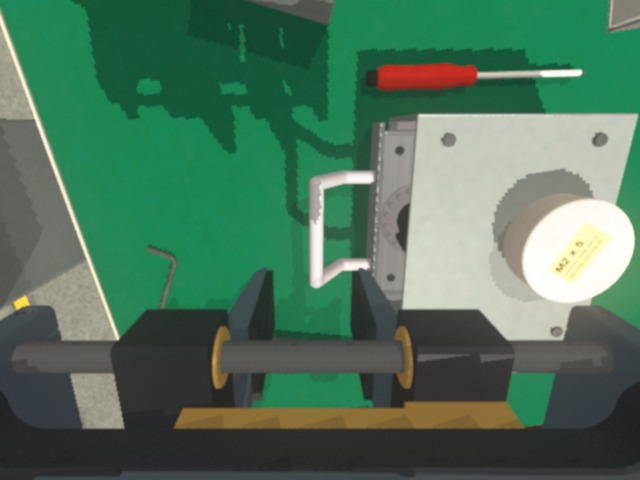

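View pics/t1.png

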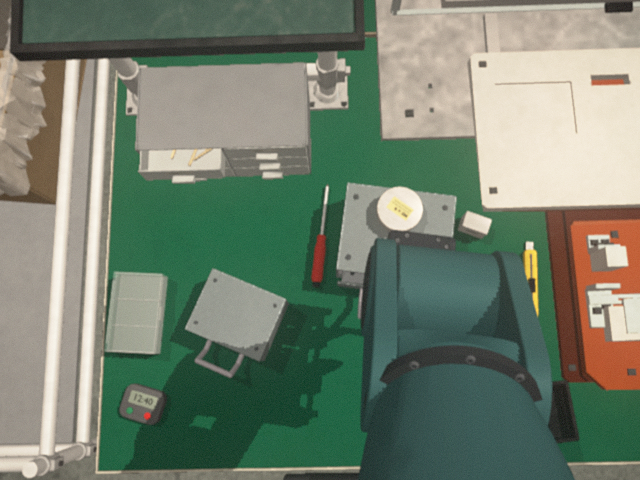

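The wrist view shows the handle bar at column ~316, centred between the fingers (inner faces at ~252 and ~372). The knob disc is just visible at (405,215). I'll shift 15 mm sideways, descend and grip.

send_rows:
  series:
    - [0.003,0,0,-0.015,0.0,0.001,0.04]
    - [0.003,0,0,-0.015,0.025,0.001,0.04]
    - [0.003,0,0,-0.015,0.05,0.001,0.04]
    - [0.003,0,0,-0.015,0.07,0.001,0.04]
    - [0.003,0,0,-0.015,0.07,0.001,0.04]

```text
t: 2.25
tool_pos: [0.524, -0.0331, 0.0486]
ee_rot: [-0.459, 0.458, -0.538, 0.539]
force: [-0.6, 0.1, 1.3]
grip_width: 0.439
```

Run:
```python
from h import *
goal([.5234,-.0329,.048],[.9877,-.1566])
print(ctrl.state()['force'],ctrl.state()['grip_width'])
```

```text
sign 1 rv [-0.0007 -0.0026  0.0001] shift [-0.0001  0.0006 -0.0006]
sign -1 rv [-1.000e-04  3.139e+00 -1.100e-03] shift [-0.0001  0.0006 -0.0006]
j6 0.05260554068414138 tcp [ 0.52396664 -0.03309899  0.04857642]
[-0.60818672  0.09442998  1.31285062] 0.4387018813104863
```

send_rows:
  series:
    - [0,0,0,0,0,0,0]
    - [0,0,0,0,0,0,0]
    - [0,0,0,0,0,0,0]
    - [0,0,0,0,0,0,0]
  grip_force: 25

```text
t: 2.65
tool_pos: [0.5255, -0.0332, 0.0506]
ee_rot: [-0.46, 0.458, -0.537, 0.539]
force: [-0.5, 0.2, 0.6]
grip_width: 0.119
```

Gripped: 10.9 mm on the 10 mm bar. Now I'll pull along tool −z.

send_rows:
  series:
    - [0,0,0,0,0,-0.012,0]
    - [0,0,0,0,0,-0.024,0]
    - [0,0,0,0,0,-0.036,0]
    - [0,0,0,0,0,-0.048,0]
    - [0,0,0,0,0,-0.06,0]
    - [0,0,0,0,0,-0.07,0]
    - [0,0,0,0,0,-0.076,0]
    - [0,0,0,0,0,-0.076,0]

```text
t: 3.45
tool_pos: [0.4491, -0.021, 0.0495]
ee_rot: [-0.459, 0.458, -0.537, 0.539]
force: [-0.5, -0.7, 0.4]
grip_width: 0.004
```

The fingers are fully shut, so the handle slipped out. Let me look.

Run:
```python
from h import *
grab('wrist','w2.png');grab('side','s2.png')
```

```text
(no output)
```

View pics/w2.png

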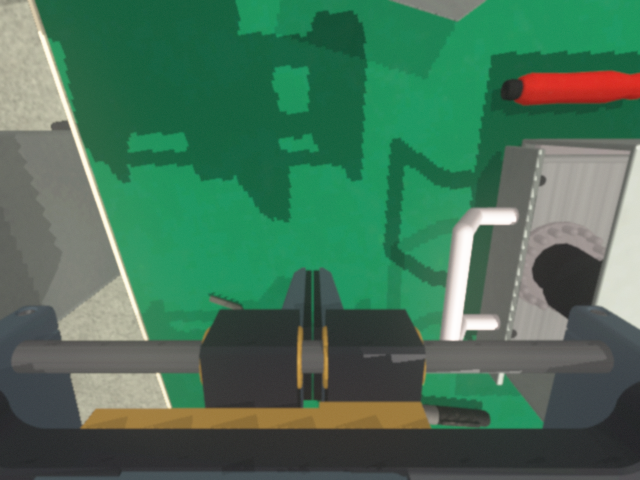

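View pics/s2.png

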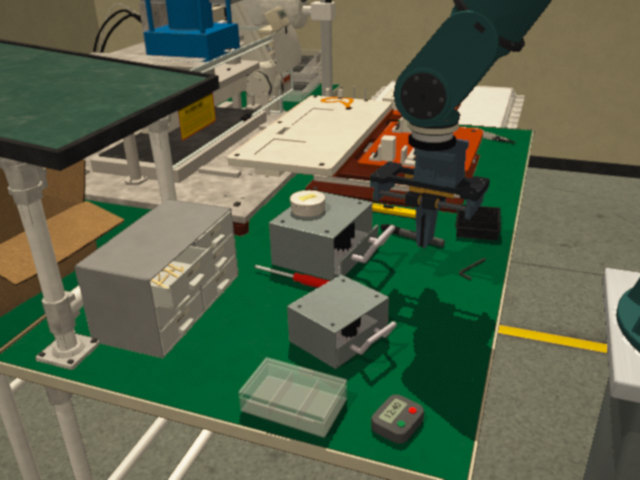

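Run:
```python
from h import *
C=np.array([.6464,-.0524]);a=-.1572;X=np.array([np.cos(a),np.sin(a)]);Y=np.array([-X[1],X[0]])
for n,(x0,y0,x1,y1) in dict(wrist=(400,190,530,345),side=(345,215,405,270)).items():
    f=load(n);P=cloud(f)[y0:y1,x0:x1];im=f['image'][y0:y1,x0:x1].astype(int)
    m=(im.min(2)>110)&(f['z'][y0:y1,x0:x1]>0)
    S=P[m];sx=(S[:,:2]-C)@X;sy=(S[:,:2]-C)@Y
    k=(S[:,2]>.04)&(S[:,2]<.085)&(sx<-.08)
    for lo in np.arange(-.05,.06,.01):
        q=k&(sy>=lo)&(sy<lo+.01)
        if q.any(): print(n,round(lo,3),q.sum(),'sx',sx[q].min().round(4),sx[q].max().round(4),'z',S[q,2].min().round(4),S[q,2].max().round(4))
print(ctrl.state()['tool_pos'],(ctrl.state()['tool_pos'][:2]-C)@np.array([X,Y]).T)
# finger tips in wrist view
f=load('wrist');P=cloud(f);
for uv in [(303,280),(325,280),(300,300),(330,300)]: print(uv,P[uv[1],uv[0]].round(4))
print('proj tcp',proj(f,ctrl.state()['tool_pos']))
```

```text
wrist -0.04 74 sx -0.1112 -0.1003 z 0.0401 0.0563
wrist -0.03 227 sx -0.1264 -0.1167 z 0.064 0.072
wrist -0.02 322 sx -0.1264 -0.1165 z 0.0633 0.072
wrist -0.01 336 sx -0.1265 -0.1166 z 0.0637 0.0719
wrist 0.0 361 sx -0.1269 -0.1168 z 0.0633 0.0717
wrist 0.01 370 sx -0.1267 -0.1166 z 0.0636 0.0719
wrist 0.02 390 sx -0.1266 -0.1166 z 0.0633 0.0718
wrist 0.03 607 sx -0.1266 -0.1009 z 0.0403 0.0722
side -0.04 11 sx -0.1267 -0.1199 z 0.0676 0.0731
side -0.03 14 sx -0.1267 -0.1197 z 0.0665 0.0726
side -0.02 15 sx -0.1274 -0.1205 z 0.0666 0.0728
side -0.01 12 sx -0.1262 -0.1206 z 0.0671 0.072
side 0.0 15 sx -0.1271 -0.1194 z 0.0679 0.073
side 0.01 14 sx -0.1266 -0.1194 z 0.0688 0.0716
side 0.02 14 sx -0.1272 -0.1192 z 0.0686 0.0717
side 0.03 21 sx -0.1263 -0.1186 z 0.0662 0.0719
[ 0.45032953 -0.02118238  0.0496746 ] [-1.98540048e-01  1.37206542e-04]
(303, 280) [ 0.4489 -0.0045  0.0872]
(325, 280) [ 0.459  -0.0058  0.0882]
(300, 300) [ 0.4481 -0.0041  0.1085]
(330, 300) [ 0.4603 -0.0061  0.1083]
proj tcp [311.51585253 279.78182848]
```

Run:
```python
from h import *
f=load('wrist');P=cloud(f);print('cam',f['p'],cam(f)[:,2])
for v in range(258,345,6): print(v,[P[v,u].round(3).tolist() for u in (296,303,311,320,328)])
for z in (.05,.06,.07,.08): print(z,proj(f,[.449,-.0045,z]),proj(f,[.45,-.021,z]))
im=f['image'][230:350,240:390];cv2.imwrite('pics/c2.png',cv2.cvtColor(cv2.resize(im,None,fx=5,fy=5,interpolation=2),4))
g=load('side');cv2.imwrite('pics/c2s.png',cv2.cvtColor(cv2.resize(g['image'][150:290,340:500],None,fx=4.5,fy=4.2,interpolation=2),4))
print('side tcp',proj(g,[.4503,-.0212,.0497]))
```

```text
cam [0.46308628 0.061302   0.24196157] [-0.04316925 -0.29413004 -0.95478999]
258 [[0.439, -0.024, 0.0], [0.444, -0.025, 0.001], [0.449, -0.026, 0.0], [0.456, -0.026, 0.002], [0.461, -0.028, 0.0]]
264 [[0.438, -0.029, 0.0], [0.443, -0.029, -0.0], [0.449, -0.03, -0.0], [0.455, -0.031, -0.0], [0.461, -0.032, 0.001]]
270 [[0.437, -0.033, 0.0], [0.449, -0.005, 0.075], [0.452, -0.006, 0.072], [0.457, -0.006, 0.075], [0.461, -0.006, 0.076]]
276 [[0.446, -0.003, 0.084], [0.449, -0.004, 0.084], [0.452, -0.006, 0.08], [0.457, -0.005, 0.084], [0.461, -0.006, 0.084]]
282 [[0.446, -0.003, 0.091], [0.449, -0.004, 0.09], [0.452, -0.006, 0.087], [0.456, -0.008, 0.086], [0.46, -0.006, 0.09]]
288 [[0.446, -0.004, 0.096], [0.449, -0.004, 0.097], [0.452, -0.006, 0.093], [0.456, -0.007, 0.094], [0.46, -0.006, 0.096]]
294 [[0.446, -0.004, 0.102], [0.449, -0.004, 0.103], [0.452, -0.006, 0.1], [0.456, -0.007, 0.1], [0.46, -0.006, 0.103]]
300 [[0.447, -0.004, 0.109], [0.449, -0.004, 0.108], [0.452, -0.007, 0.105], [0.456, -0.007, 0.105], [0.459, -0.006, 0.109]]
306 [[0.447, -0.004, 0.113], [0.449, -0.004, 0.
[... 379 characters left out ...]
0.006, 0.125], [0.456, -0.007, 0.124], [0.46, 0.015, 0.163]]
330 [[0.452, 0.016, 0.165], [0.449, -0.007, 0.127], [0.452, -0.008, 0.127], [0.455, -0.008, 0.127], [0.46, 0.015, 0.166]]
336 [[0.452, 0.016, 0.168], [0.449, -0.01, 0.127], [0.452, -0.01, 0.127], [0.455, -0.011, 0.127], [0.46, 0.015, 0.169]]
342 [[0.452, 0.016, 0.17], [0.453, 0.011, 0.163], [0.455, 0.011, 0.163], [0.457, 0.011, 0.163], [0.46, 0.015, 0.17]]
0.05 [304.53076772 253.49849689] [310.90550758 279.80371812]
0.06 [304.23040415 259.63090974] [310.91903703 287.05277823]
0.07 [303.89889372 266.39923661] [310.93393373 295.03441081]
0.08 [303.53112673 273.90780024] [310.95041598 303.86557357]
side tcp [423.74772919 254.07670348]
```

View pics/c2s.png

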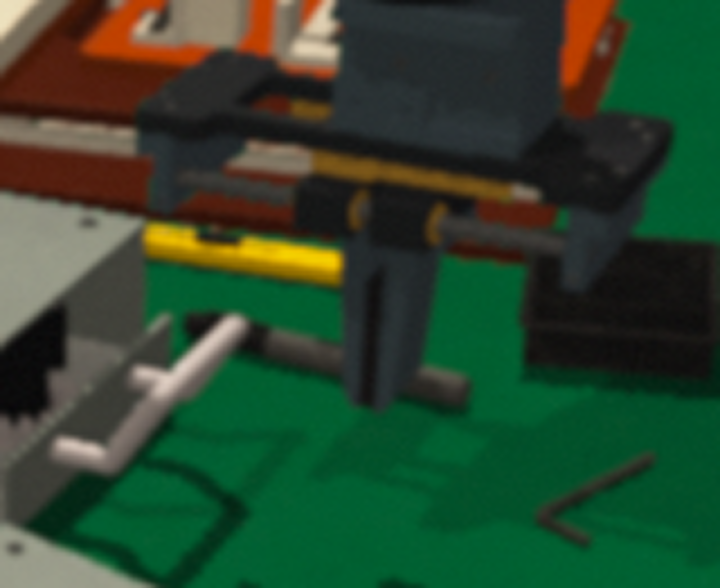

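View pics/c2.png

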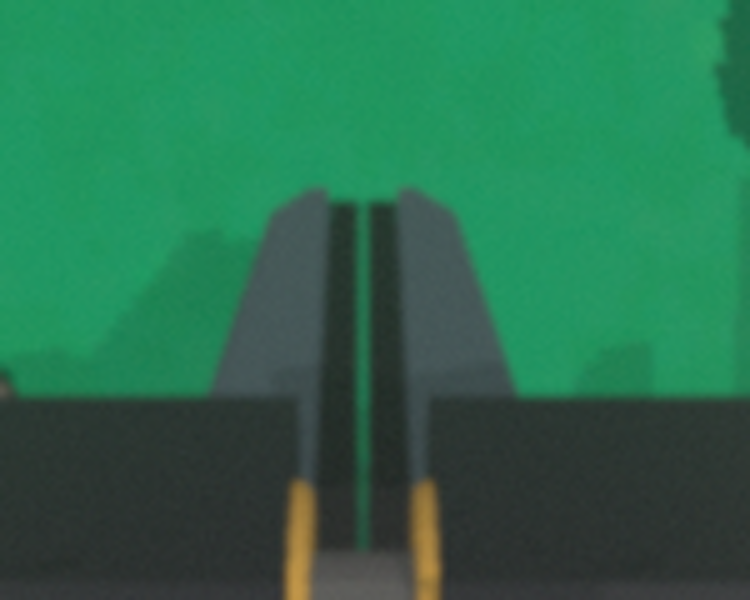

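The reported TCP projects to side pixel (424,254), but the visible fingertips end at about (423,247). The real tips seem higher than reported. I'll measure that.

Run:
```python
from h import *
g=load('side');P=cloud(g)
for v in range(238,254,2): print(v,[P[v,u].round(3).tolist() for u in (417,420,423,426,429)])
s=ctrl.state();print(s['tool_pos'],s['joint_positions'].round(4))
for y in(-.005,-.021,-.037):
  for z in (.05,.06,.07): print(y,z,proj(g,[.45,y,z]).round(1))
```

```text
238 [[0.461, -0.008, 0.086], [0.456, -0.008, 0.087], [0.451, -0.006, 0.089], [0.445, -0.002, 0.092], [0.442, -0.012, 0.087]]
240 [[0.461, -0.007, 0.083], [0.455, -0.005, 0.085], [0.45, -0.006, 0.085], [0.445, -0.002, 0.088], [0.441, -0.012, 0.083]]
242 [[0.461, -0.008, 0.079], [0.455, -0.006, 0.08], [0.45, -0.007, 0.081], [0.445, -0.004, 0.083], [0.442, -0.016, 0.077]]
244 [[0.46, -0.005, 0.076], [0.455, -0.009, 0.075], [0.449, -0.003, 0.079], [0.444, -0.003, 0.08], [0.463, -0.147, 0.002]]
246 [[0.483, -0.129, 0.003], [0.455, -0.006, 0.073], [0.449, -0.002, 0.076], [0.467, -0.139, 0.001], [0.462, -0.14, 0.001]]
248 [[0.482, -0.127, 0.0], [0.476, -0.126, 0.002], [0.471, -0.128, 0.002], [0.466, -0.133, 0.0], [0.46, -0.132, 0.001]]
250 [[0.481, -0.119, 0.0], [0.476, -0.124, -0.001], [0.47, -0.122, 0.001], [0.464, -0.122, 0.002], [0.459, -0.125, 0.001]]
252 [[0.479, -0.114, -0.001], [0.473, -0.11, 0.002], [0.468, -0.114, 0.001], [0.463, -0.12, -0.001], [0.457, -0.117, 0.001]]
[ 0.45032953 -0.02118238  0.0496746 ] [-9.8600e-02  2.3690e-01  2.2794e+00 -3.0000e-04  6.2170e-01  6.0600e-02]
-0.005 0.05 [422.  258.4]
-0.005 0.06 [422.3 253.3]
-0.005 0.07 [422.6 248.1]
-0.021 0.05 [423.9 254. ]
-0.021 0.06 [424.2 248.9]
-0.021 0.07 [424.5 243.8]
-0.037 0.05 [425.8 249.7]
-0.037 0.06 [426.1 244.6]
-0.037 0.07 [426.4 239.6]
```

Both cameras put the shut tips at z ≈ 0.073, while the reported TCP is at 0.050. So the tool is effectively about 23 mm shorter along its axis than reported, and the fingers closed just above the bar without moving the drawer. Laterally the two agree. I'll raise, go back over the bar and descend with the 23 mm correction.

send_rows:
  series:
    - [0,0,0,0,-0.03,0.01,0.04]
    - [0,0,0,0,-0.03,0.04,0.04]
    - [0,0,0,0,-0.03,0.065,0.04]
    - [0,0,0,0,-0.03,0.076,0.04]
    - [0,0,0,0,-0.03,0.076,0.04]
    - [0,0,0,0,-0.03,0.076,0.04]

```text
t: 4.15
tool_pos: [0.5237, -0.033, 0.0792]
ee_rot: [-0.459, 0.458, -0.538, 0.539]
force: [-1.1, -0.5, -0.1]
grip_width: 0.438
```

Run:
```python
from h import *
C=np.array([.6464,-.0524]);a=-.1572;X=np.array([np.cos(a),np.sin(a)]);h=C-X*.1225
goal([h[0],h[1],.025],X);print(ctrl.state()['grip_width'])
f=grab('wrist');im=f['image'][150:350,200:450];cv2.imwrite('pics/w3.png',cv2.cvtColor(cv2.resize(im,None,fx=3,fy=3),4))
```

```text
sign 1 rv [-0.0015 -0.0018  0.0001] shift [-0.0001  0.0542  0.0016]
sign -1 rv [-1.0000e-04  3.1398e+00 -2.3000e-03] shift [-0.0001  0.0542  0.0016]
j6 0.05186150987603255 tcp [ 0.52370443 -0.03300965  0.07916645]
0.43809850018451213
```

View pics/w3.png

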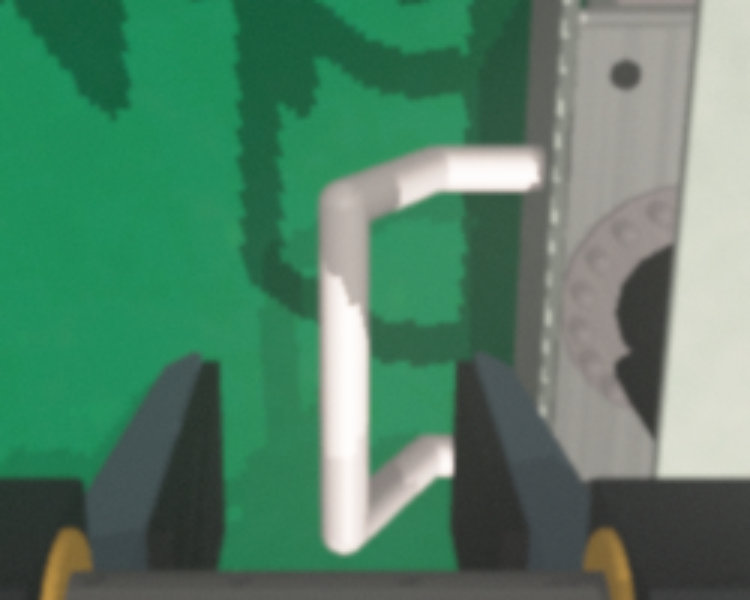

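The bar (crop column ~345) lies midway between the fingers (218 and 457), and the rear finger clears the drawer front at column ~545. Descending and gripping.

send_rows:
  series:
    - [0,0,0,0,0.02,0.001,0.04]
    - [0,0,0,0,0.04,0.001,0.04]
    - [0,0,0,0,0.052,0.001,0.04]
    - [0,0,0,0,0.052,0.001,0.04]
    - [0,0,0,0,0.052,0.001,0]
    - [0,0,0,0,0.052,0.001,0]
    - [0,0,0,0,0.052,0.001,0]
    - [0,0,0,0,0.052,0.001,0]
  grip_force: 25

```text
t: 5.0
tool_pos: [0.5262, -0.0334, 0.0282]
ee_rot: [-0.46, 0.458, -0.537, 0.539]
force: [-2.3, 0.5, 0.8]
grip_width: 0.123
```

send_rows:
  series:
    - [0,0,0,0,0,0,0]
    - [0,0,0,0,0,0,0]

```text
t: 5.2
tool_pos: [0.5261, -0.0334, 0.0282]
ee_rot: [-0.459, 0.458, -0.537, 0.539]
force: [-2.8, 0.5, 7.1]
grip_width: 0.104
```

send_rows:
  series:
    - [0,0,0,0,0,-0.006,0]
    - [0,0,0,0,0,-0.014,0]
    - [0,0,0,0,0,-0.022,0]
    - [0,0,0,0,0,-0.03,0]
    - [0,0,0,0,0,-0.04,0]
    - [0,0,0,0,0,-0.05,0]
    - [0,0,0,0,0,-0.06,0]
    - [0,0,0,0,0,-0.07,0]

```text
t: 6.0
tool_pos: [0.457, -0.0224, 0.0281]
ee_rot: [-0.46, 0.458, -0.537, 0.539]
force: [2.9, -3.5, 9.6]
grip_width: 0.103
```

Still gripped. I'll continue gently to the stop.

send_rows:
  series:
    - [0,0,0,0,0,-0.004,0]
    - [0,0,0,0,0,-0.008,0]
    - [0,0,0,0,0,-0.01,0]
    - [0,0,0,0,0,-0.012,0]
    - [0,0,0,0,0,-0.012,0]

```text
t: 6.5
tool_pos: [0.4451, -0.0205, 0.0281]
ee_rot: [-0.46, 0.458, -0.537, 0.539]
force: [0.3, -3.5, 14.3]
grip_width: 0.101
```

send_rows:
  series:
    - [0,0,0,0,0,-0.002,0]
    - [0,0,0,0,0,-0.004,0]
    - [0,0,0,0,0,-0.005,0]

```text
t: 6.8
tool_pos: [0.4435, -0.0202, 0.0283]
ee_rot: [-0.461, 0.456, -0.535, 0.541]
force: [26.5, -9.3, -22.6]
grip_width: 0.102
```

Force rose to 27 N, so the drawer is at its stop. I'll open, which leaves the drawer pressed outward, and then rise.

send_rows:
  series:
    - [0,0,0,0,0,0.001,0.04]
    - [0,0,0,0,0,0.002,0.04]
    - [0,0,0,0,0,0.003,0.04]
    - [0,0,0,0,0,0.003,0.04]
    - [0,0,0,0,-0.03,0.003,0.04]
    - [0,0,0,0,-0.065,0.003,0.04]
    - [0,0,0,0,-0.1,0.003,0.04]
    - [0,0,0,0,-0.1,0.003,0.04]

```text
t: 7.6
tool_pos: [0.4449, -0.0201, 0.1312]
ee_rot: [-0.461, 0.457, -0.536, 0.54]
force: [-0.3, 0.1, -1.2]
grip_width: 0.438
```

Run:
```python
from h import *
grab('wrist','w4.png');grab('side','s4.png');grab('top','t4.png');s=ctrl.state();print(s['tool_pos'],s['force'],s['grip_width'])
```

```text
[ 0.4421506  -0.01992499  0.12691577] [ 0.35598556 -0.47625246 -1.41562007] 0.43733629631900356
```

View pics/w4.png

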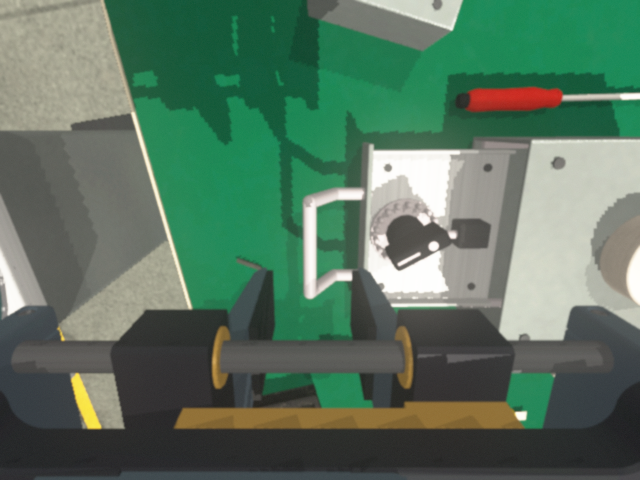

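View pics/t4.png

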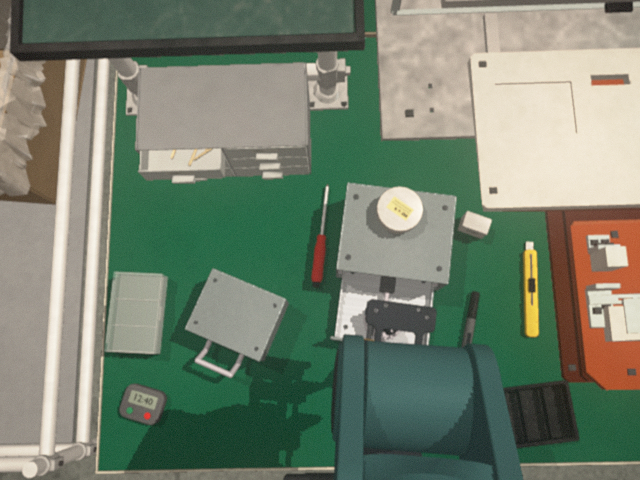

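The drawer is out. The black bar knob is at about (418,243) in the wrist view, over a round hub at (410,235), with the detent block at (470,232). I'll measure them next.

Run:
```python
from h import *
C=np.array([.6464,-.0524]);a=-.1572;X=np.array([np.cos(a),np.sin(a)]);Y=np.array([-X[1],X[0]])
f=load('wrist');P=cloud(f);S=P[140:345,290:510];L=(S[...,:2]-C)@np.array([X,Y]).T;z=S[...,2]
m=((z>.066)&(z<.08)&(L[...,0]>-.165)&(L[...,0]<-.08)).astype(np.uint8)
n,l,st,c=cv2.connectedComponentsWithStats(m);k=1+np.argmax(st[1:,4]);q=L[l==k]
rr=cv2.minAreaRect(q.astype(np.float32)*1000);print('bar top',rr,len(q),np.median(z[l==k]));print(cv2.boxPoints(rr))
k=(z>.03)&(L[...,0]>-.1)&(L[...,0]<-.067)&(abs(L[...,1])<.03);print('block z',np.percentile(z[k],[5,50,95]),L[k].min(0),L[k].max(0))
# handle
k=(z>.062)&(z<.08)&(L[...,0]<-.18);print('handle',L[k].min(0),L[k].max(0))
k=(z>.038)&(z<.048)&(L[...,0]<-.145)&(abs(L[...,1])<.07);print('front',np.percentile(L[k][:,0],[2,50,98]))
im=f['image'][140:300,340:520];cv2.imwrite('pics/c4.png',cv2.cvtColor(cv2.resize(im,None,fx=4,fy=3.7),4))
```

```text
bar top ((-121.1661605834961, -1.8033008575439453), (45.72829055786133, 14.31721305847168), 30.06081771850586) 1230 0.07311105048782587
[[-144.54083     -7.0606523]
 [-137.36906    -19.452118 ]
 [ -97.79149      3.4540505]
 [-104.96326     15.845516 ]]
block z [0.03049161 0.03506939 0.03655362] [-0.09982069 -0.0123276 ] [-0.06703252  0.01317261]
handle [-0.20881353 -0.04159498] [-0.19571099  0.0387985 ]
front [-0.19015093 -0.15782991 -0.15494446]
```

View pics/c4.png

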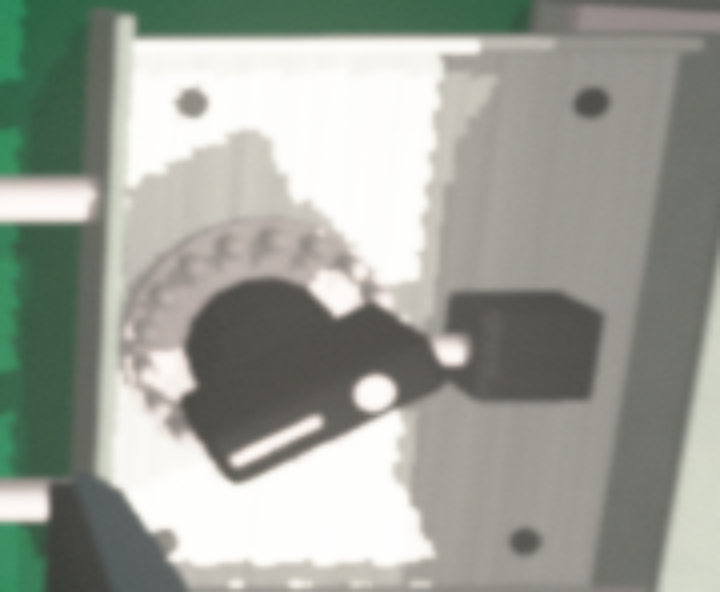

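View pics/s4.png

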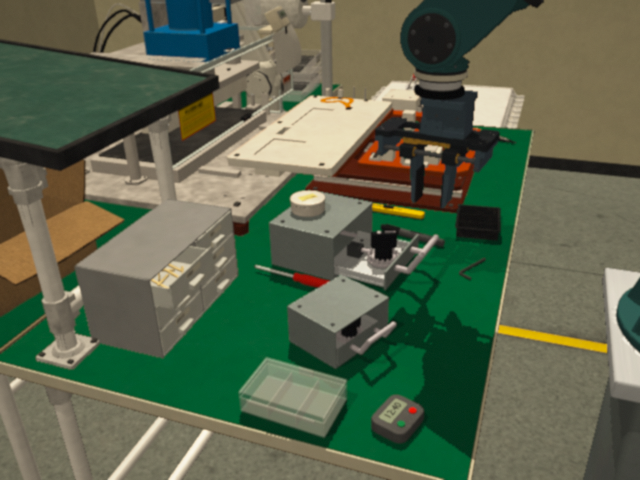

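Run:
```python
from h import *
C=np.array([.6464,-.0524]);a=-.1572;X=np.array([np.cos(a),np.sin(a)]);Y=np.array([-X[1],X[0]])
grab('wrist','w5.png')
s=ctrl.state();print(s['tool_pos'])
for n,(x0,y0,x1,y1) in dict(wrist=(290,180,360,300),side=(385,225,445,285)).items():
    f=load(n);P=cloud(f)[y0:y1,x0:x1];im=f['image'][y0:y1,x0:x1].astype(int)
    m=(im.min(2)>110)&(f['z'][y0:y1,x0:x1]>0)
    S=P[m];sx=(S[:,:2]-C)@X;sy=(S[:,:2]-C)@Y
    k=(S[:,2]>.062)&(S[:,2]<.085)&(sx<-.185)
    for lo in np.arange(-.03,.03,.02):
        q=k&(sy>=lo)&(sy<lo+.02)
        if q.any(): print(n,round(lo,3),q.sum(),'sx',sx[q].min().round(4),sx[q].max().round(4))
f=load('wrist');P=cloud(f);S=P[100:400,200:640];L=(S[...,:2]-C)@np.array([X,Y]).T;z=S[...,2]
k=(z>.08)&(z<.09)&(abs(L[...,1])<.05);print('roof front edge',np.percentile(L[k][:,0],[0,.5,1]))
k=(z>.066)&(z<.08)&(L[...,0]>-.165)&(L[...,0]<-.08);rr=cv2.minAreaRect(L[k].astype(np.float32)*1000);print(rr)
```

```text
[ 0.44189174 -0.01992126  0.12649165]
wrist -0.03 317 sx -0.2083 -0.1991
wrist -0.01 337 sx -0.2082 -0.1992
wrist 0.01 373 sx -0.2088 -0.1993
side -0.03 28 sx -0.2092 -0.2011
side -0.01 34 sx -0.2095 -0.2011
side 0.01 29 sx -0.2104 -0.2006
roof front edge [-0.06286277 -0.06207587 -0.0618335 ]
((-121.2907943725586, -1.6196823120117188), (45.701866149902344, 14.071316719055176), 30.796558380126953)
```

Relative to the roof edge, as seen in the same wrist view, the handle axis is 141 mm before the face (expected 140) and the knob axis 58.8 mm (expected 59). So the drawer is fully out. The knob axis is at world ≈ (0.526, −0.035), with the bar at +30.5° to the station's x.

Run:
```python
from h import *
b=-.1572+np.radians(30)
goal([.5263,-.0351,.1],[-np.sin(b),np.cos(b)])
```

```text
sign 1 rv [-7.0000e-04 -2.0961e+00  1.5000e-03] shift [0.0016 0.0266 0.0857]
sign -1 rv [-1.3000e-03  1.0454e+00 -6.0000e-04] shift [0.0016 0.0266 0.0857]
j6 0.061545488447541465 tcp [ 0.44189174 -0.01992126  0.12649165]
```

send_rows:
  series:
    - [0,0.14,0,0,0,0.02,0.038]
    - [0,0.28,0,0,0,0.04,0.038]
    - [0,0.42,0,0,0,0.06,0.038]
    - [0,0.56,0,0.001,0,0.08,0.038]
    - [0,0.7,0,0.002,0,0.086,0.038]
    - [0,0.84,0,0.002,0,0.086,0.038]
    - [0,0.98,0,0.002,0,0.086,0.038]
    - [0,1.046,0,0.002,0,0.086,0.038]

```text
t: 8.6
tool_pos: [0.5263, -0.0355, 0.1259]
ee_rot: [-0.127, 0.127, -0.696, 0.696]
force: [-0.1, 0.5, -0.8]
grip_width: 0.416
```

send_rows:
  series:
    - [0,0,0,0,0.01,0,0.038]
    - [0,0,0,0,0.01,0,0.038]

```text
t: 8.8
tool_pos: [0.5259, -0.0354, 0.1154]
ee_rot: [0.129, -0.13, 0.695, -0.695]
force: [-0.5, -0.1, -0.6]
grip_width: 0.415
```

Run:
```python
from h import *
b=-.1572+np.radians(30)
grab('wrist','w6.png');grab('side')
goal([.5263,-.0351,.022],[-np.sin(b),np.cos(b)])
C=np.array([.6464,-.0524]);a=-.1572;X=np.array([np.cos(a),np.sin(a)]);Y=np.array([-X[1],X[0]])
f=load('wrist');P=cloud(f);S=P;L=(S[...,:2]-C)@np.array([X,Y]).T;z=S[...,2]
k=((z>.066)&(z<.08)&(L[...,0]>-.165)&(L[...,0]<-.08)&(abs(L[...,1])<.04)).astype(np.uint8)
n,l,st,c=cv2.connectedComponentsWithStats(k);k=l==1+np.argmax(st[1:,4]);rr=cv2.minAreaRect(L[k].astype(np.float32)*1000);print(rr,k.sum())
```

```text
sign 1 rv [-1.3000e-03 -3.1404e+00  9.0000e-04] shift [ 0.0003  0.0947 -0.0006]
sign -1 rv [-0.0006  0.0011 -0.0008] shift [ 0.0003  0.0947 -0.0006]
j6 1.0919681309586386 tcp [ 0.5266911  -0.03552892  0.11666376]
((-120.07767486572266, -2.263608932495117), (45.0572509765625, 13.845895767211914), 29.68256187438965) 1231
```

View pics/w6.png

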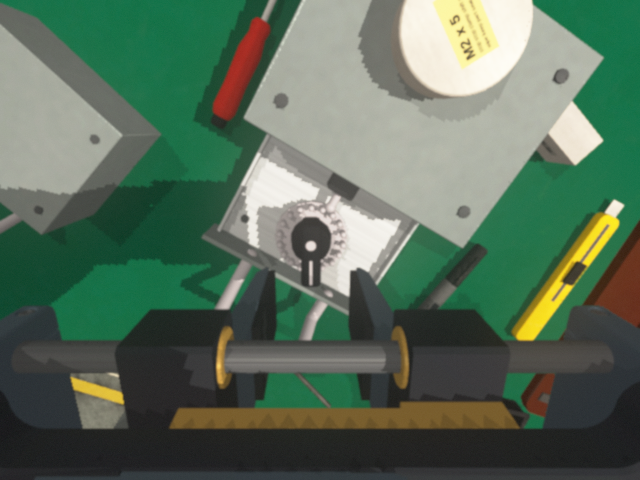

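The bar stands upright at column ~311, centred between the fingers (inner faces at ~273 and ~350). Descending.

send_rows:
  series:
    - [0,0,0,0,0.02,-0.001,0.038]
    - [0,0,0,0,0.045,-0.001,0.038]
    - [0,0,0,0,0.065,-0.001,0.038]
    - [0,0,0,0,0.08,-0.001,0.038]
    - [0,0,0,0,0.09,-0.001,0.038]
    - [0,0,0,0,0.093,-0.001,0.038]
    - [0,0,0,0,0.093,-0.001,0.038]

```text
t: 9.6
tool_pos: [0.5274, -0.0347, 0.0248]
ee_rot: [-0.13, 0.128, -0.695, 0.696]
force: [0.3, -0.6, 0.8]
grip_width: 0.416
```

Run:
```python
from h import *
b=-.1572+np.radians(30)
goal([.5263,-.0351,.022],[-np.sin(b),np.cos(b)]);print(ctrl.state()['force'])
f=grab('wrist','w7.png')
g=grab('side');cv2.imwrite('pics/s7.png',cv2.cvtColor(cv2.resize(g['image'][170:300,330:470],None,fx=5,fy=4.6,interpolation=2),4))
```

```text
sign 1 rv [ 3.8000e-03  3.1411e+00 -2.2000e-03] shift [ 0.0012  0.0027 -0.    ]
sign -1 rv [-0.0014 -0.0004 -0.0024] shift [ 0.0012  0.0027 -0.    ]
j6 1.0952676175941205 tcp [ 0.52740423 -0.03472375  0.02475285]
[ 0.34795256 -0.60388826  0.84717332]
```

View pics/w7.png

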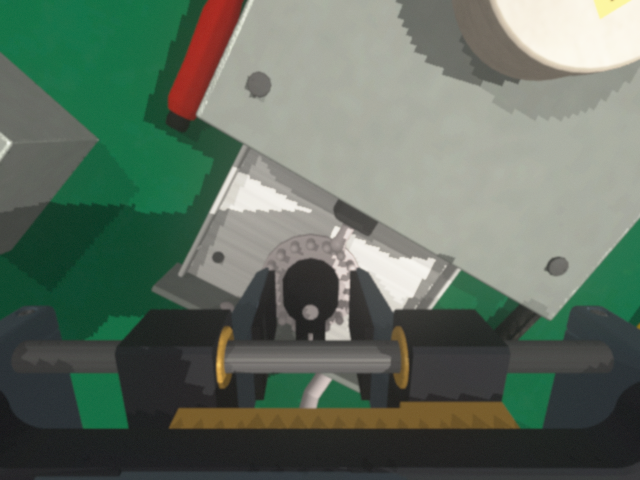

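View pics/s7.png

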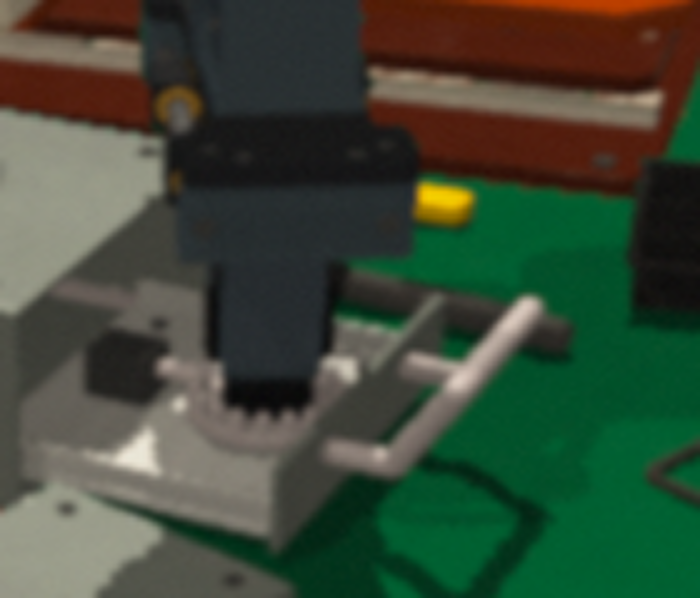

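The fingers sit astride the bar with their tips above the pins. Gripping.

send_rows:
  series:
    - [0,0,0,0.001,0.001,0,0]
    - [0,0,0,0.001,0.001,0,0]
    - [0,0,0,0.001,0.001,0,0]
    - [0,0,0,0.001,0.001,0,0]
    - [0,0,0,0.001,0.001,0,0]
    - [0,0,0,0.001,0.001,0,0]
  grip_force: 45

```text
t: 10.3
tool_pos: [0.5265, -0.0345, 0.024]
ee_rot: [-0.13, 0.127, -0.695, 0.695]
force: [-0.6, 9.0, 3.7]
grip_width: 0.152
```

Run:
```python
from h import *
b=-.1572+np.radians(30)
s=ctrl.state();goal([.5263,-.0351,.022],[-np.sin(b),np.cos(b)]);print(s['force'],s['ft_torque'],s['grip_width']*91.2)
```

```text
sign 1 rv [ 4.8000e-03  3.1406e+00 -1.3000e-03] shift [0.0005 0.002  0.0005]
sign -1 rv [-0.0008 -0.001  -0.0031] shift [0.0005 0.002  0.0005]
j6 1.0945357954272594 tcp [ 0.52654045 -0.03445018  0.02400867]
[-0.62373785  9.02228727  3.7098209 ] [1.71821834 0.14414977 0.03411098] 13.823241748890977
```

Gripped at 13.8 mm. Now click 1: +20° about tool y, with a small shift to ease the 9 N side load, then a rest.

send_rows:
  series:
    - [0,0.05,0,0,0,-0.0005,0]
    - [0,0.1,0,0,0,-0.001,0]
    - [0,0.15,0,0,0,-0.001,0]
    - [0,0.2,0,0,0,-0.001,0]
    - [0,0.25,0,0,0,-0.001,0]
    - [0,0.3,0,0,0,-0.001,0]
    - [0,0.33,0,0,0,-0.001,0]
    - [0,0.349,0,0,0,-0.001,0]

```text
t: 11.1
tool_pos: [0.5266, -0.0346, 0.024]
ee_rot: [-0.007, 0.004, -0.707, 0.707]
force: [1.8, -4.6, -0.2]
grip_width: 0.148
```

send_rows:
  series:
    - [0,0,0,0,0,0,0]
    - [0,0,0,0,0,0,0]
    - [0,0,0,0,0,0,0]
    - [0,0,0,0,0,0,0]
    - [0,0,0,0,0,0,0]
    - [0,0,0,0,0,0,0]
    - [0,0,0,0,0,0,0]
    - [0,0,0,0,0,0,0]

```text
t: 11.9
tool_pos: [0.5266, -0.0346, 0.0241]
ee_rot: [-0.007, 0.005, -0.707, 0.707]
force: [1.5, -5.2, 1.2]
grip_width: 0.153
```

```bash
cat > k.py <<'E'
from h import *
import sys
s=ctrl.state();T=rot(s['ee_rot']);z=T[:,2];bar=np.degrees(np.arctan2(z[1],z[0]))+90
print('bar angle in station',((bar+np.degrees(.1572))+90)%180-90,'tcp',s['tool_pos'],'F',s['force'].round(1),'M',s['ft_torque'].round(2),'w',s['grip_width']*91.2,'j6',s['joint_positions'][5],s['t'])
f=grab('wrist',sys.argv[1])
C=np.array([.6464,-.0524]);a=-.1572;X=np.array([np.cos(a),np.sin(a)]);Y=np.array([-X[1],X[0]])
E
python3 k.py w8.png
```

```text
bar angle in station 9.984935229459808 tcp [ 0.52660384 -0.03457869  0.02405404] F [ 1.5 -5.2  1.2] M [-1.11 -0.1  -0.03] w 13.958194724339078 j6 1.4452535031147988 11.9
```

View pics/w8.png

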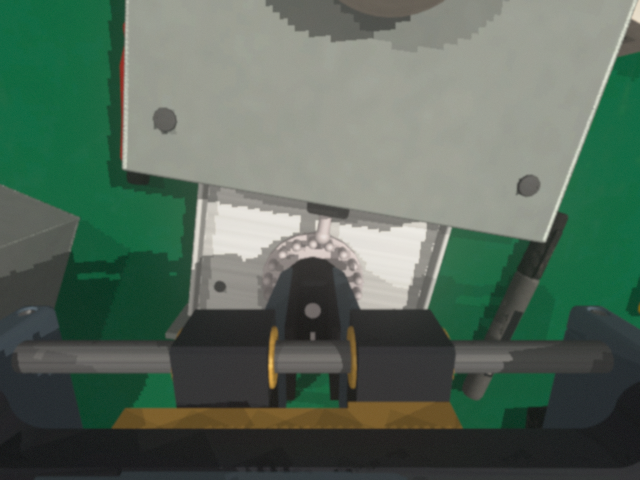

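Tool and bar are at +10.0°, the expected first stop, with about zero residual twist moment (−0.03 N m). The wrist view shows the bar held at (312,310). Click 2.

send_rows:
  series:
    - [0,0.05,0,0,0,0.0004,0]
    - [0,0.1,0,0,0,0.0004,0]
    - [0,0.15,0,0,0,0.0004,0]
    - [0,0.2,0,0,0,0.0004,0]
    - [0,0.25,0,0,0,0.0004,0]
    - [0,0.3,0,0,0,0.0004,0]
    - [0,0.33,0,0,0,0.0004,0]
    - [0,0.349,0,0,0,0.0004,0]

```text
t: 12.75
tool_pos: [0.5265, -0.0349, 0.024]
ee_rot: [0.116, -0.119, -0.697, 0.697]
force: [0.5, -3.8, 1.9]
grip_width: 0.15
```

send_rows:
  series:
    - [0,0,0,0,0,0,0]
    - [0,0,0,0,0,0,0]
    - [0,0,0,0,0,0,0]
    - [0,0,0,0,0,0,0]
    - [0,0,0,0,0,0,0]
    - [0,0,0,0,0,0,0]
    - [0,0,0,0,0,0,0]
    - [0,0,0,0,0,0,0]

```text
t: 13.55
tool_pos: [0.5265, -0.0349, 0.024]
ee_rot: [0.115, -0.118, -0.697, 0.698]
force: [0.3, -6.2, 3.3]
grip_width: 0.153
```

```bash
python3 k.py w9.png
```

```text
bar angle in station -9.991854292091631 tcp [ 0.52646623 -0.03491255  0.02404749] F [ 0.3 -6.2  3.3] M [-1.12  0.09 -0.05] w 13.911206447114528 j6 1.7931539523868079 13.55
```

At −10.0°, the second stop. Click 3, slowing at the end so it doesn't overshoot.

send_rows:
  series:
    - [0,0.05,0,0,0,0.0003,0]
    - [0,0.1,0,0,0,0.0003,0]
    - [0,0.15,0,0,0,0.0003,0]
    - [0,0.2,0,0,0,0.0003,0]
    - [0,0.25,0,0,0,0.0003,0]
    - [0,0.3,0,0,0,0.0003,0]
    - [0,0.33,0,0,0,0.0003,0]
    - [0,0.349,0,0,0,0.0003,0]

```text
t: 14.4
tool_pos: [0.5263, -0.0352, 0.024]
ee_rot: [-0.235, 0.238, 0.666, -0.666]
force: [0.6, -5.8, 1.5]
grip_width: 0.151
```

send_rows:
  series:
    - [0,0,0,0,0,0,0]
    - [0,0,0,0,0,0,0]
    - [0,0,0,0,0,0,0]
    - [0,0,0,0,0,0,0]
    - [0,0,0,0,0,0,0]
    - [0,0,0,0,0,0,0]
    - [0,0,0,0,0,0,0]
    - [0,0,0,0,0,0,0]

```text
t: 15.2
tool_pos: [0.5263, -0.0352, 0.024]
ee_rot: [-0.235, 0.237, 0.667, -0.666]
force: [1.2, -6.8, 1.8]
grip_width: 0.15
```

```bash
python3 k.py w10.png
python3 - <<'E'
from h import *
g=grab('top','t10.png');g=grab('side','s10.png')
C=np.array([.6464,-.0524]);a=-.1572;X=np.array([np.cos(a),np.sin(a)]);Y=np.array([-X[1],X[0]])
f=load('side');x0,y0,x1,y1=385,225,445,285
P=cloud(f)[y0:y1,x0:x1];im=f['image'][y0:y1,x0:x1].astype(int);m=(im.min(2)>110)
S=P[m];sx=(S[:,:2]-C)@X;k=(S[:,2]>.062)&(S[:,2]<.085)&(sx<-.185);print('handle sx',sx[k].min(),sx[k].max(),'before -.2097 -.2009')
E
```

```text
bar angle in station -29.986017306145122 tcp [ 0.52631716 -0.03522518  0.02402908] F [ 1.2 -6.8  1.8] M [-1.25  0.21 -0.03] w 13.694564492619056 j6 2.14154503021396 15.2
handle sx -0.2096952527243067 -0.20045641786543203 before -.2097 -.2009
```

View pics/w10.png

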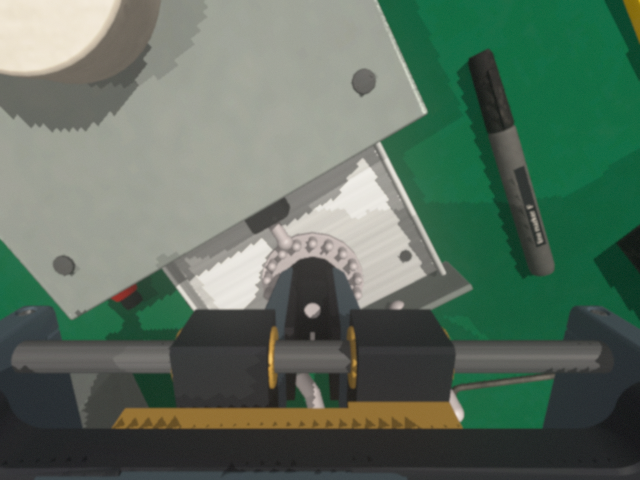

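View pics/t10.png

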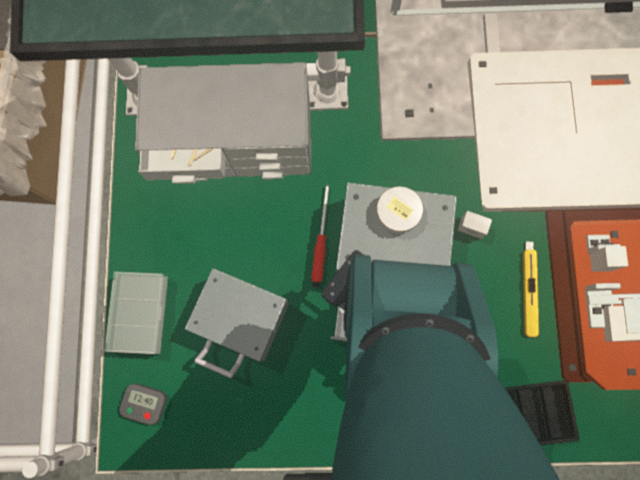

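View pics/s10.png

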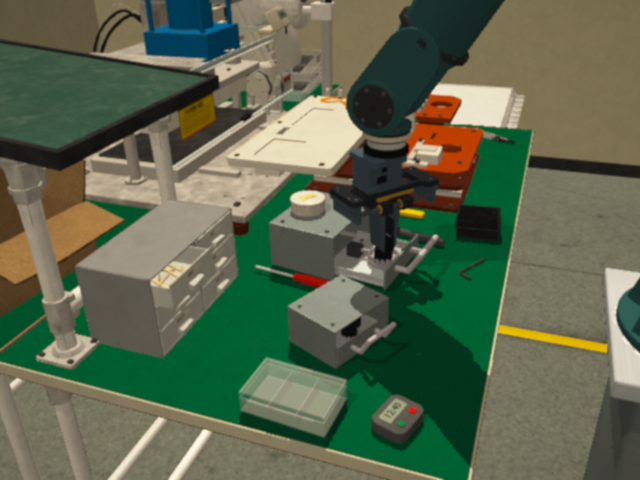

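The bar is at −30.0° (third stop), still gripped with no twist moment, and the handle is where it was after the pull. In the top view the tin (400,209), block (475,225) and screwdriver (320,235) sit where they started, and the wrist view shows the marker undisturbed. Handing in.

```bash
python3 -c "
from station import ctrl
print(ctrl.sign_off())"
```

```text
the job is handed in; nothing more can be done
None
```

I pulled the drawer fully out, turned the knob clockwise three clicks, resting about 0.8 s in each stop, and handed in at about 15.4 s with the knob still gripped.

- **Drawer:** the pull met a hard stop at about 27 N. The handle then measured 141 mm before the housing face (140 expected). It had not shifted after the last click.
- **Knob:** the gripped bar read +10.0°, −10.0° and −30.0° after the three clicks, matching the first, second and third stops. Twist moment at rest was about −0.03 N m, and the gripper opening was 13.7 mm on the 14 mm bar. These angles come from the tool's reported pose; the cameras did not measure the bar once it was gripped.
- **Loose items:** the tin, block and screwdriver look unmoved in the last top view. The arm hid the marker there, but the wrist view shows it undisturbed.

**What failed or disagreed:**
- **Missed grasp:** the first try at the handle closed just above the bar and pulled nothing.
- **Tool offset:** both cameras showed the real fingertips about 23 mm higher than the reported TCP, so I corrected for that afterwards.
- **Camera offsets:** the top and wrist cameras differed by 2–3 mm along the drawer's line, so I used the wrist view, which agreed with the arm.
- **Side load:** about 7 N remained on the gripped knob at the end.

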